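Screw down the hanging foot of the carrom board

ROBOT

A 6-joint arm with a two-finger parallel gripper is mounted at the origin on the work surface. World frame = base frame: x ahead of the robot, y to its left, z up, the work surface at z = 0. Lengths are in m, angles in rad, forces in N, time in s.
With the tool pointing down it reaches from about 0.275 to 0.725 m from the base axis. Payload 5.6 kg.
Tool frame: the origin (TCP) lies at the very end of the fingers, on their centre line; the grasp point (between the pads) lies 19 mm behind it; z points along the fingers, y is the line along which they close (so a half turn about z gives the same grasp; the last joint's range is limited). The gripper opens to 85 mm and grips with 20 to 120 N. Pads are 22 mm wide; open, the fingers measure 114 mm over their backs; the gripper's body (76 mm by 85 mm) begins 54 mm behind the grasp point. The pads swing forward as they close: fully open they stand 13 mm farther back than shut.
Start: joints at [-0.888, 0.255, 0.108, 0, -1.424, -0.285], TCP at [0.213, -0.507, 0.231] pointing down, gripper open.
Joint ranges: [-2.95, 2.95], [-1.21, 1.97], [-1.09, 1.5], [-2.87, 1.71], [-2.94, -0.07], [-3.05, 3.05]. Speed limits (rad/s): [2.57, 2.57, 3.14, 3.14, 3.14, 3.14].

INTERFACE

Orientations are given as [roll, pitch, yaw] about the fixed x, y, z axes, in that order (R = Rz(yaw) Ry(pitch) Rx(roll)).
In Python, from plant import bot, viewer, order, nets gives the robot as it stands. The module is installed in compiled form; this text tells all that it offers.
- The arm moves only by the tool step_arm, never from a script. Its argument "commands" is a list of rows, each a list of 6 numbers: the shift along the tool's x, y, z in m, then the turn, a rotation vector about the tool's x, y, z in rad. In form: [[tx, ty, tz, ax, ay, az], ...]. A call has 1 to 20 rows; each row shifts and turns the commanded pose from where the row before left it, along the tool's axes as they then stand; what a row does not reach is not made up. A row lasts 1/10 s, in which the tool goes at most 50 mm and 8.59 degrees, less where a joint would pass 70% of its speed; a pose out of reach is approached as far as the arm can. A call is refused whole if a number of a shift passes 0.05 or a number of a turn 0.15, either way. A call with a gripper value outside its range is refused whole. "hand" is the finger opening in m, from 0 to 0.0854, set as the call begins (left out, the last holds). The fingers move at their own pace and stop on an object; "newtons" is the grip in N (left out, the last holds). Time passes only in rows, so rows that do not move let the fingers close. It gives the time, the measured TCP pose, the force, the opening and the grip force at its end, in the units of the state.
- bot.state(): the state, without advancing time (a new reading comes with each control period).
- viewer.read_camera(name): name is "side" or "top" or "wrist"; returns (picture, depth): 420x560x3 uint8, red, green, blue; 420x560 float32, m along the optical axis (not along the pixel's ray), 0 where there is no reading.
- viewer.camera_info(name): a dict with "K" (3x3 intrinsics, pixels), "R" (3x3) and "t" (3): a world point X has camera coordinates R X + t. Camera axes: x right, y down, z forward; pixel columns grow to the right and rows downward; lengths in m; the calibration is good to about 2 mm. A picture is of the moment at which its call begins: read the wrist's pose just before it. camera_info takes no time and is no camera call; for the wrist camera it gives the pose at the moment of the call.
- order.hand_in(): hands the job in; it is judged then, once.
Trained networks look in the newest picture that a camera, given by its name, has taken for a name from the list of things; names that differ only in an ending like _2 or _b are one class to them, and where a whole thing is asked for, a point or a joint stands for the part that bears it (a point fixed in the world has none). Each returns a list of dicts, best first, with "conf" (0 to 1); they miss things now and then, are a little off and sometimes report something else, mostly with a low value. They report only what shows in the picture. A call takes as long as a camera call. They do not tell look-alikes from the thing itself.
- nets.search_frame(camera, target): "box" ([left, top, width, height] in pixels, round what is visible of it).
- nets.masks_of(camera, target): "mask" (420x560 bool, what is visible of it) and "box" ([left, top, width, height] in pixels, round what is visible of it).
The state is a dict: "time": time; "q": joint angles; "joint_velocities": joint speeds; "joint_efforts": joint torques, N m; "eef_pos": TCP position; "tool_rot": TCP orientation; "ft_force": force on the tool from outside, world axes, zero at the start; "wrist_torque": the same for the moment, N m; "gripper_width": opening from 0.0 (shut) to 1.0 (fully open); "gripper_force": force on a finger pad.
Only numpy, scipy, OpenCV 4.12 (cv2) and the standard library are available. Lean on these libraries where they do the work, as an engineer would, in place of code of your own. Each camera call takes 0.05 s, during which the arm holds its last target. There are 200 camera calls.

TASK

The carrom board rocks because one of its two near screw feet hangs clear above the bamboo coaster. Turn that foot's knob clockwise (seen from above) to screw it down until its rubber sole just rests on the coaster, lightly and not squeezed hard, then let go. Leave the coaster under the foot, do not turn the other foot's knob, and do not knock the bottle or the steel glass about.

Things in the scene. Friction and masses are not known exactly. Their poses are not given: they have to be found in the camera images.
- grip_a (a point): Centre of the knob of the foot that hangs over the coaster: a black bar 46 mm long (x axis), 14 thick (y), 26 high (z up) on a steel stud, 35 mm outside the left or right edge of a 460 mm square carrom board (frame top 100 mm above the slab, z = 0). It sinks 8 mm per rad turned clockwise; at first touch it is 138 mm above the slab, at the start 5 to 10 mm higher.
- knob_a (a joint): Angle of that knob, rad, growing clockwise seen from above; starts at 0.3 to 0.8. Stud, knob and sole sink 8 mm per rad. The sole first touches the coaster at 1.5, then squashes softly (1 N per mm, bottoming after 7 mm); 1.7 to 1.8 is a good light touch. It takes 0.1 N m to turn and stays where it is left; one grasp suffices.
- sole_a: Soft black rubber sole of the hanging foot: a disc 30 mm across under an aluminium cup, 130 mm below the knob's centre. Origin at the centre of its underside, z up. It does not turn with the knob.
- coaster: Square bamboo coaster 94 x 94 x 8 mm lying loose on the slab under the hanging foot, roughly centred. Origin at the centre of its underside, z up.
- knob_b (a joint): Angle of the other foot's identical knob, at the opposite edge of the board, rad, clockwise positive; 0 at the start. That foot already stands on the bare slab, its knob's centre 130 mm above it, and must stay as it is.
- bottle: Empty clear plastic pump bottle, 56 mm across and 150 mm high with a white pump head, standing on the board (its playing surface is 87 mm above the slab). Origin at the centre of its underside.
- glass: Open steel drinking glass, 68 mm across the rim and 100 mm high, standing on the board. Origin at the centre of its underside.
There are look-alikes about, which are no part of the job. Of the things shaped like the coaster, the wooden one is meant.

How it is judged:
By the outcome, as a careful person would: the job done as asked, in the order asked, and still so for the second after the job is handed in, with the robot touching nothing.
It also fails if it takes over 38 s, if anything falls off the work surface, if the arm or the gripper's body presses on something with over 40 N, if the wrist force passes 120 N, or if a joint passes its speed limit or range.

## Working session

There is one attempt and no reset: what is moved stays moved. The work goes in short steps, Python scripts to look and compute and a tool call to move; the robot and the scene stay as the last step left them, time stands still between calls to the robot, and variables do not carry over. Pictures are saved under pics/ and viewed, at most 10 in all, crops included, and the job is handed in when it is done.

Besides the shell and the picture viewer there is one more tool, called after ">>>" by a JSON object that holds its "name" and its "arguments", one argument or row to a line. step_arm: Moves the arm, as the interface text tells. Its arguments: {"type":"object","properties":{"commands":{"type":"array"},"hand":{"type":"number"},"newtons":{"type":"number"}},"required":["commands"]}

```bash
mkdir -p pics
cat > h.py <<'E'
import numpy as np, cv2
from plant import bot, viewer, order, nets
def grab(c):
    p,d=viewer.read_camera(c); return p,d,viewer.camera_info(c)
def world(d,i,mask=None):
    v,u=np.nonzero((d>0) if mask is None else (mask&(d>0)))
    z=d[v,u]; K=i["K"]
    c=np.stack([(u-K[0,2])*z/K[0,0],(v-K[1,2])*z/K[1,1],z],1)
    return (c-i["t"])@i["R"],u,v
def save(n,p): cv2.imwrite("pics/"+n,p[:,:,::-1])
E
python3 - <<'E'
from h import *
ims=[]
for c in ["top","side"]:
    p,d,i=grab(c); ims.append(p); save(c+"0.png",p)
    np.savez(c+".npz",p=p,d=d,**i)
    for n in ["knob_a","coaster","sole_a","bottle","glass"]:
        for r in nets.masks_of(c,n):
            w,_,_=world(d,i,r["mask"])
            if len(w): print(c,n,round(r["conf"],2),np.round(r["box"]),np.round(np.median(w,0),3),np.round(np.percentile(w,2,0),3),np.round(np.percentile(w,98,0),3))
print(bot.state())
E
```

```text
top knob_a 0.67 [387. 207.  22.  17.] [ 0.501 -0.243  0.155] [ 0.487 -0.265  0.13 ] [ 0.517 -0.225  0.159]
top knob_a 0.59 [127. 171.  18.  23.] [0.573 0.276 0.14 ] [0.555 0.262 0.113] [0.592 0.29  0.146]
top coaster 0.59 [406. 134.  50.  53.] [ 0.66  -0.357  0.007] [ 0.611 -0.406  0.002] [ 0.711 -0.308  0.012]
top coaster 0.58 [374. 194.  35.  57.] [ 0.491 -0.248  0.007] [ 0.45  -0.295 -0.001] [ 0.568 -0.223  0.093]
top bottle 0.66 [306. 128.  25.  44.] [ 0.625 -0.089  0.178] [ 0.61  -0.117  0.091] [ 0.657 -0.066  0.238]
top bottle 0.66 [388. 208.  22.  15.] [ 0.501 -0.243  0.155] [ 0.487 -0.263  0.129] [ 0.516 -0.225  0.159]
top glass 0.91 [211. 111.  34.  44.] [0.682 0.091 0.143] [0.635 0.061 0.088] [0.698 0.118 0.187]
side knob_a 0.68 [132. 251.  12.  28.] [0.566 0.282 0.143] [0.555 0.265 0.116] [0.59  0.294 0.147]
side knob_a 0.67 [169. 172.  34.  52.] [0.651 0.095 0.161] [0.635 0.056 0.093] [0.699 0.119 0.189]
side knob_a 0.55 [331. 160.   8.  17.] [ 0.496 -0.233  0.155] [ 0.487 -0.26   0.131] [ 0.514 -0.225  0.16 ]
side coaster 0.8 [320. 209.  26.  15.] [ 0.473 -0.23   0.009] 
[... 489 characters left out ...]
rray([-8.88385180e-01,  2.55105151e-01,  1.08192208e-01, -2.67629030e-05,
       -1.42390067e+00, -2.84612580e-01]), 'joint_velocities': array([-1.72346724e-04, -9.75878881e-04,  2.21863043e-04, -1.27114701e-03,
        2.47631554e-05,  1.64687391e-03]), 'joint_efforts': array([ 5.26553504e-04, -3.86192322e+01,  2.37981659e+01,  5.36607921e+00,
       -6.36878995e-04,  1.81698266e-05]), 'eef_pos': array([ 0.21309607, -0.50702674,  0.23127326]), 'tool_rot': array([ 3.14156863e+00,  2.05561378e-05, -2.74379800e+00]), 'ft_force': array([0.69746623, 0.42275955, 0.82240555]), 'wrist_torque': array([-0.02410636, -0.00589027, -0.03566314]), 'gripper_force': 0.0, 'gripper_width': 0.9992312325725304}
```

Run:
```python
from h import *
big=[]
for c in ["top","side"]:
    f=np.load(c+".npz"); i={k:f[k] for k in"KRt"}
    w,u,v=world(f["d"],i)
    for nm,ctr,z0 in [("A",(.501,-.243),.148),("B",(.573,.276),.135)]:
        m=(np.hypot(*(w[:,:2]-ctr).T)<.045)&(w[:,2]>z0)&(w[:,2]<.2)
        if m.sum()<5: continue
        (cx,cy),s,a=cv2.minAreaRect(w[m,:2].astype(np.float32))
        print(c,nm,m.sum(),np.round([cx,cy,*s],4),a,np.percentile(w[m,2],[5,50,95]))
        q=w[m,:2]-w[m,:2].mean(0); U,S,V=np.linalg.svd(q,full_matrices=0); print("  pca",np.degrees(np.arctan2(V[0,1],V[0,0])),w[m,:2].mean(0))
    m=(w[:,2]>.09)&(w[:,2]<.108)
    print("frame",cv2.minAreaRect(w[m,:2].astype(np.float32)))
    p=f["p"]; 
    y,x=(150,340) if c=="top" else (130,270)
    big.append(cv2.resize(p[y:y+112,x:x+150],(400,300),interpolation=cv2.INTER_CUBIC)); big.append(cv2.resize(p,(400,300)))
save("a.png",np.vstack([np.hstack(big[:2]),np.hstack(big[2:])]))
```

```text
top A 171 [ 0.5031 -0.2455  0.0139  0.0462] 33.24345779418945 [0.15163851 0.1550933  0.15824051]
  pca 123.6853338193391 [ 0.50277499 -0.24491931]
top B 173 [0.5753 0.2786 0.0146 0.0456] 57.121421813964844 [0.1368369  0.14153039 0.14491214]
  pca 146.65690994270975 [0.57472359 0.27758591]
frame ((0.6984142065048218, -0.010317832231521606), (0.5548177361488342, 0.4640193581581116), 82.40522003173828)
side A 73 [ 0.5028 -0.2465  0.0139  0.047 ] 32.87106704711914 [0.1496269  0.15727992 0.15959621]
  pca 122.36867431710394 [ 0.50001539 -0.24194863]
side B 171 [0.5753 0.2777 0.0142 0.0481] 55.746273040771484 [0.13766446 0.14439277 0.14636838]
  pca 145.17802786587 [0.57137124 0.27969193]
frame ((0.5990796089172363, -0.9376795291900635), (1.3207826614379883, 2.4660327434539795), 0.08668574690818787)
```

View pics/a.png

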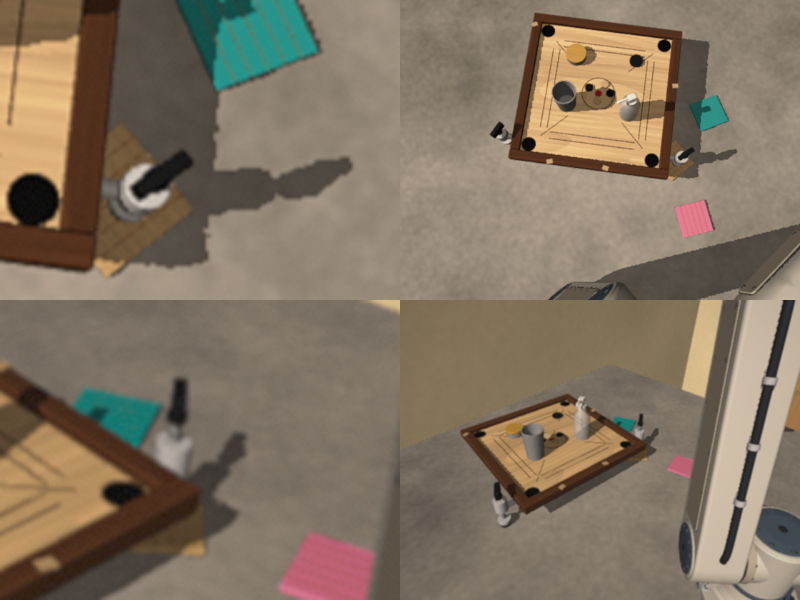

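The hanging foot is the right-hand one, over the wooden coaster. Its knob is at about px (388,208) in the top image, and the pink and teal squares are decoys. Next I move above it.

>>> {"name": "step_arm", "arguments": {
  "commands": [
    [-0.0369, 0.0129, 0, 0, 0, 0],
    [-0.0369, 0.0129, 0, 0, 0, 0],
    [-0.0369, 0.0129, 0, 0, 0, 0],
    [-0.0369, 0.0129, 0, 0, 0, 0],
    [-0.0369, 0.0129, 0, 0, 0, 0],
    [-0.0369, 0.0129, 0, 0, 0, 0],
    [-0.0369, 0.0129, 0, 0, 0, 0],
    [-0.0369, 0.0129, 0, 0, 0, 0],
    [-0.0369, 0.0129, 0, 0, 0, 0],
    [-0.0369, 0.0129, 0, 0, 0, 0],
    [0, 0, 0, 0, 0, -0.145],
    [0, 0, 0, 0, 0, -0.145],
    [0, 0, 0, 0, 0, -0.145],
    [0, 0, 0, 0, 0, -0.145],
    [0, 0, 0, 0, 0, -0.145],
    [0, 0, 0, 0, 0, -0.145],
    [0, 0, 0, 0, 0, -0.145],
    [0, 0, 0, 0, 0, -0.145],
    [0, 0, 0, 0, 0, -0.145],
    [0, 0, 0, 0, 0, -0.145]
  ]
}}

```text
time: 2.6
eef_pos: [0.5033, -0.2452, 0.2313]
tool_rot: [-3.142, -0.0, -1.288]
ft_force: [-0.3, 0.4, -0.1]
gripper_width: 1.0
gripper_force: 0.0
```

>>> {"name": "step_arm", "arguments": {
  "commands": [
    [0, 0, 0, 0, 0, -0.145],
    [0, 0, 0, 0, 0, -0.145],
    [0, 0, 0, 0, 0, 0],
    [0, 0, 0, 0, 0, 0]
  ]
}}

```text
time: 3.0
eef_pos: [0.5033, -0.2452, 0.2313]
tool_rot: [-3.142, 0.0, -1.008]
ft_force: [0.0, -0.2, 0.3]
gripper_width: 1.002
gripper_force: 0.0
```

```bash
cat >> h.py <<'E'
def knob(c,ctr,z0,z1=.2,n=1,R=.04):
    W=[]
    for _ in range(n):
        p,d,i=grab(c); w,u,v=world(d,i)
        W.append(w[(np.hypot(*(w[:,:2]-ctr).T)<R)&(w[:,2]>z0)&(w[:,2]<z1)])
    w=np.vstack(W); r=cv2.minAreaRect(w[:,:2].astype(np.float32))
    q=w[:,:2]-w[:,:2].mean(0); V=np.linalg.svd(q,full_matrices=0)[2]
    print(c,len(w),"rect",np.round(r[0],4),np.round(r[1],4),round(r[2],1),"pca",np.round(np.degrees(np.arctan2(V[0,1],V[0,0])),1),"z",np.round(np.percentile(w[:,2],[5,25,50,75,95]),4))
    return p,d,i
E
python3 - <<'E'
from h import *
s=bot.state(); print(s["time"],s["eef_pos"],s["tool_rot"],s["q"],s["ft_force"],s["wrist_torque"])
p,d,i=knob("wrist",(.503,-.2455),.145,n=3)
print("cam",-i["R"].T@i["t"],i["R"])
w,u,v=world(d,i)
m=w[:,2]<.03
h=np.histogram(w[:,2],bins=np.arange(-.01,.17,.004)); print([(round(a,3),int(b)) for a,b in zip(h[1],h[0]) if b])
save("w1.png",p)
E
```

```text
3.0 [ 0.50329519 -0.24515341  0.23129587] [-3.14158648e+00  1.83338331e-05 -1.00768294e+00] [-1.73862322e-01  2.74706758e-01  1.34583909e-01 -1.78978511e-05
 -1.43068123e+00  7.36978204e-01] [ 0.04275179 -0.20778846  0.29206925] [-0.01796406  0.0074335  -0.01983444]
wrist 3494 rect [ 0.5056 -0.2489] [0.014  0.0458] 33.8 pca 123.9 z [0.1535 0.1561 0.1568 0.1573 0.158 ]
cam [ 0.54889034 -0.31651134  0.37444969] [[-8.45186869e-01 -5.34470553e-01 -6.19843104e-04]
 [-5.05629329e-01  7.99201802e-01  3.24985324e-01]
 [-1.73199706e-01  2.74986740e-01 -9.45718856e-01]]
[(np.float64(-0.006), 150), (np.float64(-0.002), 113592), (np.float64(0.002), 2279), (np.float64(0.006), 13897), (np.float64(0.01), 519), (np.float64(0.014), 123), (np.float64(0.018), 10), (np.float64(0.026), 2), (np.float64(0.03), 21), (np.float64(0.034), 21), (np.float64(0.038), 133), (np.float64(0.042), 1), (np.float64(0.062), 26), (np.float64(0.066), 52), (np.float64(0.07), 144), (np.float64(0.074), 272), (np.float64(0.078), 523), (np.float64(0.082), 864), (np.float64(0.086), 34526), (np.float64(0.09), 1088), (np.float64(0.094), 1184), (np.float64(0.098), 15179), (np.float64(0.102), 539), (np.float64(0.106), 275), (np.float64(0.11), 257), (np.float64(0.114), 246), (np.float64(0.118), 256), (np.float64(0.122), 206), (np.float64(0.126), 234), (np.float64(0.13), 294), (np.float64(0.134), 250), (np.float64(0.138), 272), (np.float64(0.142), 288), (np.float64(0.146), 295), (np.float64(0.15), 323), (np.float64(0.154), 1346), (np.float64(0.158), 364), (np.float64(0.162), 306), (np.float64(0.166), 363)]
```

View pics/w1.png

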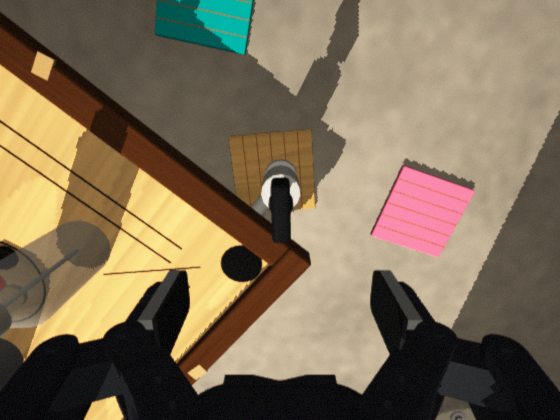

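The wrist view shows the knob bar at px (281,210), centred between the fingers (tips at columns 188 and 372), with the wooden coaster below it. I now refine the height against the known slab and frame levels.

```bash
cat >> h.py <<'E'
def heights(ctr,yaw,n=3):
    """knob-top height, corrected by slab (0), board (.087), frame (.100) seen by the wrist camera"""
    a=[]
    for _ in range(n):
        p,d,i=grab("wrist"); w,u,v=world(d,i); a.append(w)
    w=np.vstack(a); z=w[:,2]; r=w[:,:2]-ctr
    near=np.hypot(*r.T)<.25
    med=lambda lo,hi,m=near: np.median(z[m&(z>lo)&(z<hi)])
    ref=[med(-.005,.004),med(.0845,.0895),med(.0975,.1025),med(.005,.012,np.hypot(*r.T)<.06)]
    x=r@[np.cos(yaw),np.sin(yaw)]; y=r@[-np.sin(yaw),np.cos(yaw)]
    k=(abs(x)<.019)&(abs(y)<.005)&(z>.14)&(z<.17)
    g=np.polyfit(ref[:3],[0,.087,.1],1); t=np.median(z[k])
    zc=np.polyval(g,t)-.013
    print("refs",np.round(ref,4),"knob",k.sum(),round(t,4),z[k].std().round(5),"corr centre",round(zc,4),"angle",round(1.5-(zc-.138)/.008,3))
    return zc
E
python3 - <<'E'
from h import *
heights(np.array((.5056,-.2489)),np.radians(123.8),4)
E
```

```text
refs [0.0004 0.0876 0.1004 0.0084] knob 2715 0.1571 0.00062 corr centre 0.1436 angle 0.804
```

>>> {"name": "step_arm", "arguments": {
  "commands": [
    [0.0023, 0.0003, 0.02, 0, 0, -0.027],
    [0, 0, 0.02, 0, 0, 0],
    [0, 0, 0.02, 0, 0, 0],
    [0, 0, 0.02, 0, 0, 0],
    [0, 0, 0.015, 0, 0, 0],
    [0, 0, 0.01, 0, 0, 0],
    [0, 0, 0, 0, 0, 0]
  ],
  "hand": 0.06
}}

```text
time: 4.05
eef_pos: [0.5035, -0.247, 0.1249]
tool_rot: [3.14, 0.002, -0.977]
ft_force: [-0.3, -0.4, -0.1]
gripper_width: 0.706
gripper_force: 0.0
```

>>> {"name": "step_arm", "arguments": {
  "commands": [
    [0, 0, 0, 0, 0, 0],
    [0, 0, 0, 0, 0, 0],
    [0, 0, 0, 0, 0, 0],
    [0, 0, 0, 0, 0, 0],
    [0, 0, 0, 0, 0, 0],
    [0, 0, 0, 0, 0, 0],
    [0, 0, 0, 0, 0, 0],
    [0, 0, 0, 0, 0, 0]
  ],
  "hand": 0.005,
  "newtons": 30
}}

```text
time: 4.85
eef_pos: [0.5044, -0.2478, 0.1273]
tool_rot: [-3.141, -0.002, -0.977]
ft_force: [-2.3, -1.7, 5.3]
gripper_width: 0.208
gripper_force: 29.4
```

Run:
```python
from h import *
s=bot.state(); print(s["time"],s["eef_pos"],s["tool_rot"],s["gripper_width"],s["gripper_force"],s["ft_force"],s["wrist_torque"])
p,d,i=knob("wrist",(.5056,-.2489),.145,.17); save("w2.png",p)
```

```text
4.85 [ 0.50444669 -0.24776958  0.12733117] [-3.14143581e+00 -1.51784791e-03 -9.76633448e-01] 0.20751576694943683 29.420928061008453 [-2.32834494 -1.68319224  5.34240564] [-0.30605759  0.8528338   0.02406396]
wrist 5767 rect [ 0.5088 -0.2504] [0.0438 0.0437] 84.3 pca 123.5 z [0.1477 0.1553 0.1568 0.1579 0.1662]
```

View pics/w2.png

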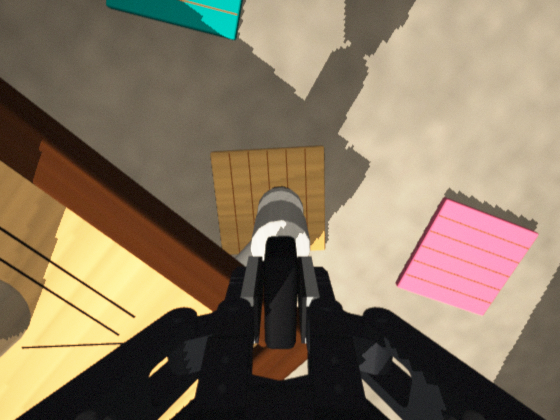

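The bar sits between the pads (px 281,290), so the grasp is good. Now I turn most of the way.

>>> {"name": "step_arm", "arguments": {
  "commands": [
    [0, 0, 0.0006, 0, 0, 0.075],
    [0, 0, 0.0006, 0, 0, 0.075],
    [0, 0, 0.0006, 0, 0, 0.075],
    [0, 0, 0.0006, 0, 0, 0.075],
    [0, 0, 0.0006, 0, 0, 0.075],
    [0, 0, 0.0006, 0, 0, 0.075],
    [0, 0, 0.0006, 0, 0, 0.075],
    [0, 0, 0.0006, 0, 0, 0.075],
    [0, 0, 0.0006, 0, 0, 0.075],
    [0, 0, 0.0006, 0, 0, 0.075],
    [0, 0, 0.0006, 0, 0, 0.075],
    [0, 0, 0.0006, 0, 0, 0.075],
    [0, 0, 0, 0, 0, 0],
    [0, 0, 0, 0, 0, 0]
  ]
}}

```text
time: 6.3
eef_pos: [0.5045, -0.2478, 0.1201]
tool_rot: [-3.14, -0.001, -1.877]
ft_force: [-2.1, -1.1, 6.0]
gripper_width: 0.2
gripper_force: 29.4
```

Run:
```python
from h import *
s=bot.state(); print(s["time"],s["eef_pos"],s["tool_rot"],s["gripper_width"],s["gripper_force"],s["ft_force"],s["wrist_torque"])
heights(np.array((.5056,-.2489)),s["tool_rot"][2],3)
```

```text
6.3 [ 0.5044639  -0.24775171  0.12008669] [-3.14033291e+00 -7.52601049e-04 -1.87680877e+00] 0.19959448051708478 29.41155195236206 [-2.0991682  -1.0876658   5.96866208] [-0.29786353  0.85000333 -0.03111761]
refs [0.0005 0.0876 0.1004 0.0085] knob 5443 0.1498 0.00054 corr centre 0.1364 angle 1.704
```

>>> {"name": "step_arm", "arguments": {
  "commands": [
    [0, 0, 0.0002, 0, 0, 0.025],
    [0, 0, 0.0002, 0, 0, 0.025],
    [0, 0, 0, 0, 0, 0],
    [0, 0, 0, 0, 0, 0]
  ]
}}

```text
time: 6.85
eef_pos: [0.5045, -0.2478, 0.1198]
tool_rot: [-3.14, -0.001, -1.927]
ft_force: [-2.4, -1.0, 6.5]
gripper_width: 0.202
gripper_force: 29.4
```

>>> {"name": "step_arm", "arguments": {
  "commands": [
    [0, 0, 0, 0, 0, 0],
    [0, 0, 0, 0, 0, 0],
    [0, 0, 0, 0, 0, 0],
    [0, 0, 0, 0, 0, 0],
    [0, 0, 0, 0, 0, 0],
    [0, 0, 0, 0, 0, 0],
    [0, 0, -0.01, 0, 0, 0],
    [0, 0, -0.02, 0, 0, 0],
    [0, 0, -0.03, 0, 0, 0],
    [0, 0, -0.03, 0, 0, 0],
    [0, 0, -0.016, 0, 0, 0],
    [0, 0, 0, 0, 0, 0],
    [0, 0, 0, 0, 0, 0]
  ],
  "hand": 0.06
}}

```text
time: 8.15
eef_pos: [0.5043, -0.2471, 0.2251]
tool_rot: [-3.141, 0.001, -1.927]
ft_force: [-0.6, -0.1, -0.9]
gripper_width: 0.705
gripper_force: 0.0
```

Run:
```python
from h import *
s=bot.state(); print(s["time"],s["eef_pos"],s["tool_rot"],s["gripper_width"],s["ft_force"])
knob("wrist",(.5045,-.248),.140,.17,3)
heights(np.array((.5045,-.248)),s["tool_rot"][2],4)
p,d,i=knob("side",(.5035,-.2465),.14); b,_,_=knob("side",(.575,.278),.135)
t,_,_=knob("top",(.5035,-.2465),.14); w,_,_=grab("wrist")
y,x=130,270
save("f.png",np.vstack([np.hstack([cv2.resize(p[y:y+112,x:x+150],(400,300)),cv2.resize(p,(400,300))]),np.hstack([cv2.resize(t,(400,300)),cv2.resize(w,(400,300))])]))
```

```text
8.15 [ 0.50432336 -0.24714067  0.22507301] [-3.14084112e+00  5.11440215e-04 -1.92688333e+00] 0.7052366779399797 [-0.56178727 -0.05237948 -0.90923312]
wrist 3396 rect [ 0.5046 -0.2491] [0.0458 0.0145] 69.2 pca 69.3 z [0.146  0.1481 0.1488 0.1493 0.1501]
refs [0.0005 0.0877 0.1005 0.0086] knob 2678 0.1496 0.00066 corr centre 0.136 angle 1.752
side 107 rect [ 0.5028 -0.2455] [0.0436 0.0162] 67.9 pca 67.1 z [0.1409 0.1445 0.149  0.1502 0.1513]
side 168 rect [0.575  0.2782] [0.0146 0.0463] 56.2 pca 145.8 z [0.1382 0.1427 0.1441 0.1449 0.1458]
top 94 rect [ 0.5055 -0.2411] [0.0251 0.0145] 70.6 pca -111.6 z [0.1437 0.1463 0.1478 0.1489 0.1511]
```

View pics/f.png

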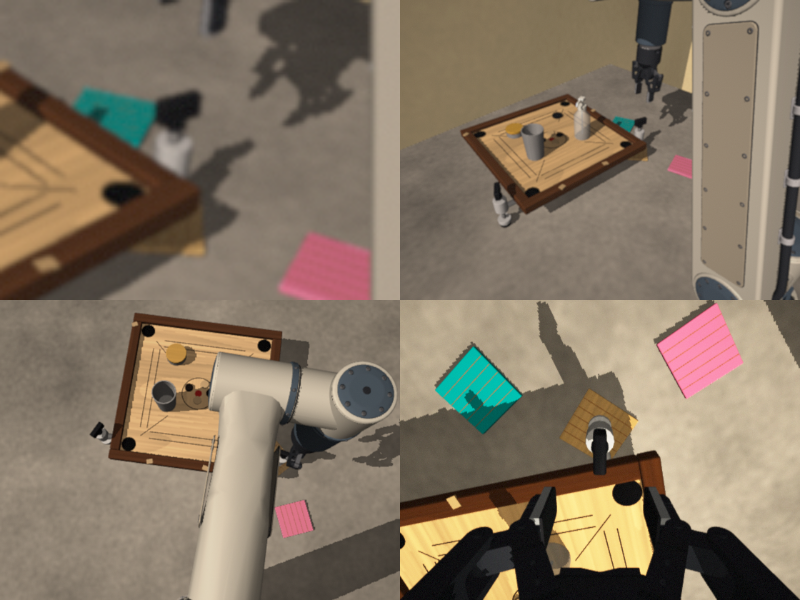

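The knob is released at about 1.75 rad, the coaster is still under the foot, and the bottle, glass and other knob have not moved.

```bash
python3 -c "
from plant import order
print(order.hand_in())"
```

```text
the job is handed in; nothing more can be done
None
```

I turned the hanging foot's knob clockwise by about 0.95 rad to about 1.75 rad, inside the 1.7–1.8 light-touch range by measured knob height and bar angle, then let go, backed the gripper off and handed the job in; no verdict came back.

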